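# Lock the sprung bar over the instruments in the cassette

## Robot

A 6-joint arm with a two-finger parallel gripper is mounted at the origin on a cart in front of the work surface, level with it; the furniture and walls round the work are solid. World frame = base frame: x ahead of the robot, y to its left, z up, the work surface at z = 0. Lengths are in m, angles in rad, forces in N, time in s.
With the tool pointing down it reaches from about 0.225 to 0.875 m from the base axis. Payload 3.4 kg.
Tool frame: the origin (TCP) lies at the very end of the fingers, on their centre line; the grasp point (between the pads) lies 19 mm behind it; z points along the fingers, y is the line along which they close (so a half turn about z gives the same grasp; the last joint's range is limited). The gripper opens to 85 mm and grips with 20 to 120 N. Pads are 22 mm wide; open, the fingers measure 114 mm over their backs; the gripper's body (76 mm by 85 mm) begins 54 mm behind the grasp point. The pads swing forward as they close: fully open they stand 13 mm farther back than shut.
Start: joints at [0.988, 0.276, 1.505, -0, 1.361, -0.121], TCP at [0.256, 0.515, 0.231] pointing down, gripper open.
Joint ranges: [-2.89, 2.89], [-0.75, 2.08], [0.22, 2.7], [-1.18, 4.32], [0.11, 2.71], [-2.7, 2.7]. Speed limits (rad/s): [2.57, 2.57, 3.14, 3.14, 3.14, 3.14].

## Interface

Orientations are given as a unit quaternion [w, x, y, z].
In Python, from rig import readout, vision, manip gives the robot as it stands.
- The arm moves only by the shell command python3 -m handwheel 'ROWS' [FORCE]. ROWS is JSON, a list of rows, each a list of 3 entries, a list of its own where there are three numbers: the shift along the tool's x, y, z in mm, then the turn, a rotation vector about the tool's x, y, z in units of 6 degrees (1.0 is 6 degrees), then the closure, from -1 (fully open) to 1 (shut), so that 0 is half open. A call has 1 to 20 rows; each row shifts and turns the commanded pose from where the row before left it, along the tool's axes as they then stand; what a row does not reach is not made up. A row lasts 1/8 s, in which the tool goes at most 62.5 mm and 10.7 degrees, less where a joint would pass 70% of its speed; a pose out of reach is approached as far as the arm can. A call is refused whole if a number of a shift passes 62.5 or a number of a turn 1, either way. A call with a gripper value outside its range is refused whole. The fingers move at their own pace and stop on an object; FORCE is the grip in N (left out, the last holds). Time passes only in rows, so rows that do not move let the fingers close. It gives the time, the measured TCP pose, the force, the opening and the grip force at its end, in the units of the state.
- readout.get_state(): the state, without advancing time (a new reading comes with each control period).
- vision.get_image(name): name is "scene" or "top" or "wrist"; returns the picture (384x512x3 uint8, blue, green, red); there is no depth.
- vision.camera_params(name): a dict with "intrinsics" (3x3 intrinsics, pixels), "rvec" (rotation vector, rad) and "tvec" (3), from world to camera coordinates, as OpenCV has them; the wrist camera has in their place "hand_eye" (4x4, takes a point from camera to tool coordinates, whose origin is the TCP and whose axes are the flange's). Camera axes: x right, y down, z forward; pixel columns grow to the right and rows downward; lengths in m; the calibration is good to about 2 mm. A picture is of the moment at which its call begins: read the wrist's pose just before it. camera_params takes no time and is no camera call.
- manip.sign_off(): hands the job in; it is judged then, once.
The state is a dict: "clock": time; "qpos": joint angles; "qd": joint speeds; "effort": joint torques, N m; "position": TCP position; "ee_rot": TCP orientation; "contact_force": force on the tool from outside, world axes, zero at the start; "moment": the same for the moment, N m; "width": finger opening in m; "gripper_force": force on a finger pad.
Only numpy, scipy, OpenCV 4.12 (cv2) and the standard library are available. Lean on these libraries where they do the work, as an engineer would, in place of code of your own. Each camera call takes 0.05 s, during which the arm holds its last target. There are 200 camera calls.

## Task

Two alike steel cassettes stand open on the worktop; make the one with the hand instruments in it ready for the steriliser. Swing its spring-loaded retaining bar down by the black grip at its end, hold it down against the spring while you slide it sideways fully home under the hook, then let go so that the hook keeps it down. Leave the empty cassette's bar standing open.

Things in the scene. Friction and masses are not known exactly. Their poses are not given: they have to be found in the camera images.
- loaded_cassette: Steel cassette with three slim hand instruments lying in it along its y; fixed to the worktop. Tray 145 mm (x) by 200 mm (y), rim 14 mm, instrument rails 33 mm high. Origin under the tray's middle; +x to its rear (hinge shaft), +y to its left (hook side), z up. Shaft: level along y, axis at x 60, z 60 mm, between 69 mm high posts at y -38 and +82.
- loaded_knob (a point): Centre of the grip at the bar's free end: a black drum 36 mm across, 24 mm thick, flat sides facing cassette +-y (pinch it there from above), with a 10 mm round cross pin through its axis, 33 mm out on each side, on which fingertips can press. 125 mm from the shaft: at angle a, travel s it is at cassette x = 60 - 125 cos a, y = s, z = 60 + 125 sin a (mm). The bar is a 10 mm rod.
- loaded_nose (a point): Tip of the fixed hook's nose, at its underside: cassette x -10, y 20, z 69 mm. The nose (14 mm wide, 7 mm thick) runs from there to +y to its post at y 50 to 58, 76 mm high. The bar comes down on the nose's open -y side and is then slid to +y beneath it.
- loaded_bar (a joint): Swing of the bar about its shaft, rad: 0 level, grows as it rises; stops at -0.10 (lowest) and 1.0 (start, within 0.03). A torsion spring drives it up: about 3 N at the grip when open, 6 N when level. The rod goes under the nose at angles of -0.10 to 0.05; kept by the hook it rests at about 0.06.
- loaded_slide (a joint): Travel of bar and sleeve along the shaft, m: 0 to 0.042, growing to the cassette's +y (under the hook); starts at 0 to 0.010. About 1.5 N friction, no spring. Up to about 0.012 the bar is clear of the nose; at 0.042 it is fully home.
- empty_bar (a joint): Swing of the bar of the second cassette, alike in build but with no instruments in it (same meaning and spring; stands open at about 1.0).

How it is judged:
At the end, for the whole second after the job is handed in: The loaded cassette's bar is down (under 0.12 rad), slid at least 28 of its 42 mm so that it is under the hook, and at rest; the empty cassette's bar still stands open (over 0.8 rad) (value of joint loaded_bar below 0.12 rad and value of joint loaded_slide above 0.028 m and value of joint empty_bar above 0.8 rad and velocity of joint loaded_bar between -0.1 and 0.1 rad/s and velocity of joint loaded_slide between -0.01 and 0.01 m/s); the robot touches nothing.
It fails at once if the empty cassette's bar is pushed down (below 0.75 rad) (value of joint empty_bar below 0.75 rad).
It also fails if it takes over 32 s, if anything falls off the work surface, if the arm or the gripper's body presses on something with over 40 N, if the wrist force passes 120 N, or if a joint passes its speed limit or range.

## Working session

There is one attempt and no reset: what is moved stays moved. The work goes in short steps, Python scripts to look and compute and a shell command to move; the robot and the scene stay as the last step left them, time stands still between calls to the robot, and variables do not carry over. Pictures are saved under pics/ and viewed, at most 10 in all, crops included, and the job is handed in when it is done.

```bash
mkdir -p pics; python3 - <<'E'
from rig import readout, vision
import cv2
for n in ("scene","top"):
    cv2.imwrite(f"pics/{n}0.png",vision.get_image(n))
    p=vision.camera_params(n);print(n,p)
s=readout.get_state();print(s)
E
```

```text
scene {'intrinsics': array([[376.12933471,   0.        , 258.03269072],
       [  0.        , 376.12933471, 187.88771816],
       [  0.        ,   0.        ,   1.        ]]), 'rvec': array([ 2.32494529, -0.85053252,  0.3331353 ]), 'tvec': array([-0.40862711,  0.27637958,  1.01155679])}
top {'intrinsics': array([[368.09217423,   0.        , 252.75610886],
       [  0.        , 368.09217423, 198.66961893],
       [  0.        ,   0.        ,   1.        ]]), 'rvec': array([ 2.13440497, -2.13579861,  0.19693513]), 'tvec': array([-0.04244973,  0.48718516,  1.05070047])}
{'clock': 0.1, 'qpos': array([ 9.87957708e-01,  2.76548105e-01,  1.50598526e+00,  1.25649349e-05,
        1.36074980e+00, -1.20995808e-01]), 'qd': array([-6.33352502e-04, -2.07854555e-03, -4.06423291e-03, -4.54915414e-04,
        9.96193504e-06, -2.20422301e-03]), 'effort': array([ 7.94008247e-04, -4.17694652e+01, -2.46404636e+01, -2.35438165e-04,
        5.77889135e-03,  3.88594117e-06]), 'position': array([0.25595425, 0.51435976, 0.23052539]), 'ee_rot': array([-2.97124881e-04,  2.28875766e-01,  9.73455273e-01, -7.91335492e-04]), 'contact_force': array([-0.38395521, -0.09112475,  0.12367597]), 'moment': array([-0.01020993,  0.00284133, -0.01755602]), 'gripper_force': 0.0, 'width': 0.08523340560584086}
```

View pics/top0.png

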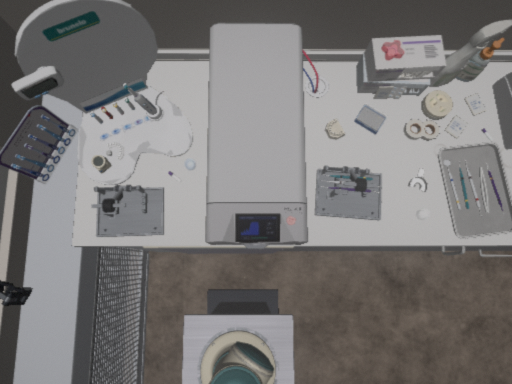

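View pics/scene0.png

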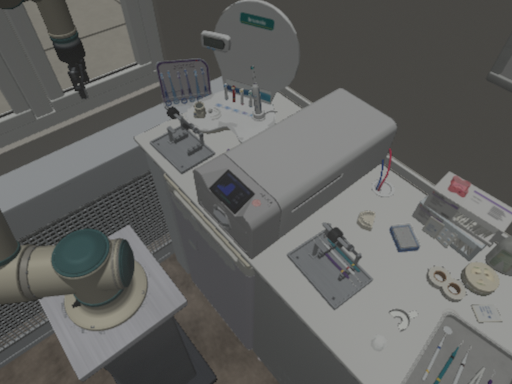

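The top view shows cassettes at about (130,211) and (349,193). Next I'll enlarge both to see which one is loaded.

```bash
python3 - <<'E'
import cv2,numpy as np
t=cv2.imread("pics/top0.png");s=cv2.imread("pics/scene0.png")
f=lambda im,x,y,w,h:cv2.resize(im[y:y+h,x:x+w],(400,300),interpolation=cv2.INTER_CUBIC)
cv2.imwrite("pics/c1.png",np.vstack([np.hstack([f(t,85,165,100,75),f(t,300,150,100,75)]),np.hstack([f(s,135,90,100,75),f(s,280,215,100,75)])]))
E
```

```text
(no output)
```

View pics/c1.png

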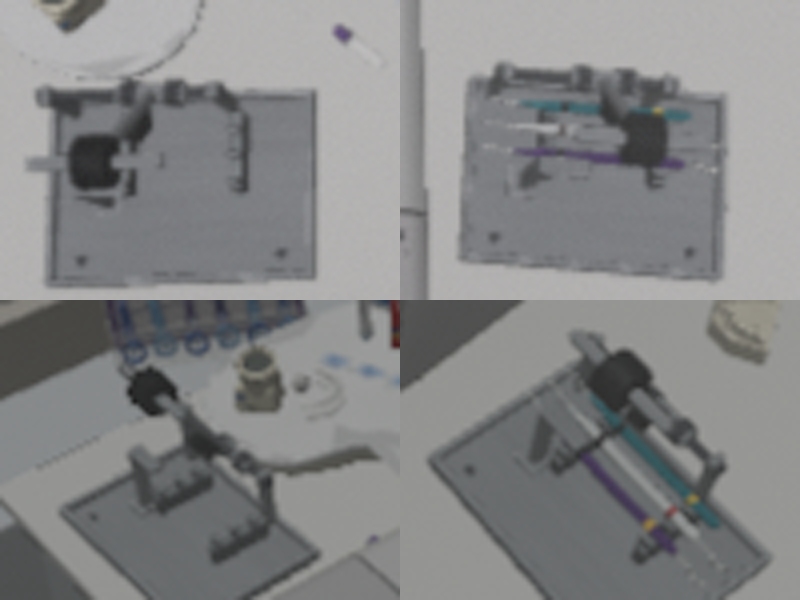

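The right cassette holds the instruments, so it is the loaded one. In the top crop its tray corners are at about (468,78), (727,95), (720,278) and (460,262), and the drum is at (645,138). In the scene crop, the front-left corner is at (430,460), the rear-right corner at (770,560) and the drum at (618,380).

```bash
cat > h.py <<'E'
import numpy as np,cv2
from rig import readout,vision
from scipy.optimize import least_squares
from scipy.spatial.transform import Rotation as R
def proj(n,P):
    p=vision.camera_params(n)
    return cv2.projectPoints(np.array(P,float).reshape(-1,1,3),p["rvec"],p["tvec"],p["intrinsics"],None)[0][:,0]
def cw(v,P):
    c,s=np.cos(v[2]),np.sin(v[2]); P=np.atleast_2d(P)
    return P@np.array([[c,s,0],[-s,c,0],[0,0,1]])+[v[0],v[1],0]
def knob(a,s): return [.06-.125*np.cos(a),s,.06+.125*np.sin(a)]
E
python3 - <<'E'
from h import *
T=lambda X,Y:[300+(X-400)/4,150+Y/4]
S=lambda X,Y:[280+(X-400)/4,215+(Y-300)/4]
z=.014;C=np.array([[.0725,.1,z],[.0725,-.1,z],[-.0725,-.1,z],[-.0725,.1,z]])
t=np.array([T(468,78),T(727,95),T(720,278),T(460,262),T(645,138)])
s=np.array([S(770,560),S(430,460),S(618,380)])
def f(v):
    k=np.array([knob(v[4],v[3])])
    return np.r_[(proj("top",cw(v,np.vstack([C,k])))-t).ravel(),(proj("scene",cw(v,np.vstack([C[[1,3]],k])))-s).ravel(),(v[4]-1)/.02]
r=least_squares(f,[.6,-.2,0,.005,1.]);print(r.x,r.fun.round(1))
v=r.x;print(cw(v,[knob(v[4],v[3]),knob(0,v[3]),knob(-.05,.042),[-.01,.02,.069]]))
E
```

```text
[ 0.5068146  -0.33886793 -0.07618936  0.00873294  1.01992004] [ 0.8 -0.9  0.4 -0.3  1.5  0.4  0.6 -0.6  0.1  0.6 -0.  -1.2 -1.8 -1.3
 -0.4  0.3  1. ]
[[ 0.50206581 -0.32974707  0.16650827]
 [ 0.44266788 -0.32521281  0.06      ]
 [ 0.44535579 -0.29205414  0.0537526 ]
 [ 0.49836593 -0.31816479  0.069     ]]
```

```bash
python3 - <<'E'
from h import *
def P(n):
    p=vision.camera_params(n);return p["intrinsics"]@np.c_[cv2.Rodrigues(p["rvec"])[0],p["tvec"]]
for a,b in [((301,25),(394,130)),((211,25),(340,95)),((305,242),(247,248)),((208,205),(230,160))]:
    X=cv2.triangulatePoints(P("top"),P("scene"),np.array(a,float),np.array(b,float));X=(X[:3]/X[3]).ravel()
    e=proj("top",[X])[0]-a;print(X.round(3),e.round(1))
E
```

```text
[ 0.976 -0.179  0.15 ] [-1.5  2.3]
[1.002 0.082 0.123] [ 0.1 -0.2]
[ 0.349 -0.184  0.086] [-1.3  2.6]
[0.466 0.072 0.137] [ 2.8 -4.7]
```

Loaded cassette is on the right; the autoclave between is about 0.2 m high, so I'll cross above it at z≈0.33.

```bash
python3 -m handwheel '[[[0,0,-50],[0,0,0],-1],[[0,0,-50],[0,0,0],-1],[[-37,-40,0],[0,0,0],-1],[[-37,-40,0],[0,0,0],-1],[[-37,-40,0],[0,0,0],-1],[[-37,-40,0],[0,0,0],-1],[[-37,-40,0],[0,0,0],-1],[[-37,-40,0],[0,0,0],-1],[[-37,-40,0],[0,0,0],-1],[[-37,-40,0],[0,0,0],-1],[[-37,-40,0],[0,0,0],-1],[[-37,-40,0],[0,0,0],-1]]' 20
python3 -m handwheel '[[[-37,-40,0],[0,0,0],-1],[[-37,-40,0],[0,0,0],-1],[[-37,-40,0],[0,0,0],-1],[[-37,-40,0],[0,0,0],-1],[[-37,-40,0],[0,0,0],-1],[[-37,-40,0],[0,0,0],-1],[[0,0,0],[0,0,-0.9],-1],[[0,0,0],[0,0,-0.9],-1],[[0,0,0],[0,0,-0.9],-1],[[0,0,0],[0,0,-0.97],-1],[[0,0,0],[0,0,0],-1],[[0,0,0],[0,0,0],-1]]'
python3 - <<'E'
from h import *
s=readout.get_state();print(s["qpos"].round(2))
cv2.imwrite("pics/w1.png",vision.get_image("wrist"))
q=s["ee_rot"];M=R.from_quat(np.r_[q[1:],q[0]]).as_matrix();print(M.round(3),s["position"])
v=[.5068,-.3389,-.0762]
H=vision.camera_params("wrist");K=H["intrinsics"];E=np.array(H["hand_eye"])
for p in cw(v,[knob(1.0,.0087),[-.01,.02,.069],[.06,.082,.069],[.06,-.038,.069],[-.0725,-.1,.014]]):
    c=np.linalg.inv(E)@np.r_[M.T@(p-s["position"]),1];u=K@c[:3];print(p.round(3),(u[:2]/u[2]).round(0),c[:3].round(3))
E
```

```text
clock: 1.6
position: [0.4092, -0.0099, 0.3311]
ee_rot: [0.0, 0.229, 0.973, 0.0]
contact_force: [0.6, -0.2, 0.3]
width: 0.0854
gripper_force: 0.0
clock: 3.1
position: [0.501, -0.3219, 0.331]
ee_rot: [-0.0, 0.039, 0.999, 0.0]
contact_force: [0.0, 0.3, 0.3]
width: 0.0849
gripper_force: 0.0
[-0.69  0.27  1.27  0.    1.6  -2.18]
[[-0.997  0.079 -0.   ]
 [ 0.079  0.997  0.   ]
 [ 0.     0.    -1.   ]] [ 0.50098376 -0.32185848  0.33100974]
[ 0.5   -0.33   0.165] [244. 167.] [-0.007 -0.018  0.315]
[ 0.498 -0.318  0.069] [253. 150.] [ 0.004 -0.047  0.407]
[ 0.573 -0.262  0.069] [297. 199.] [0.067 0.021 0.426]
[ 0.564 -0.381  0.069] [213. 199.] [-0.053  0.021  0.426]
[ 0.427 -0.433  0.014] [173. 103.] [-0.116 -0.121  0.443]
```

View pics/w1.png

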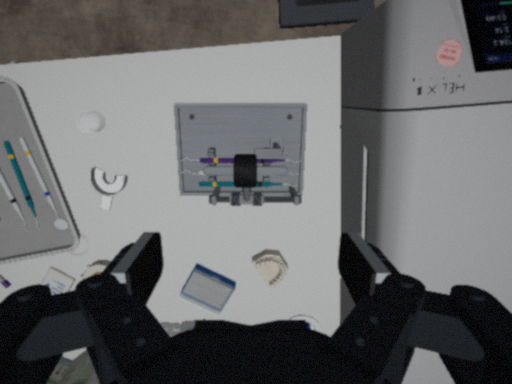

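The wrist view confirms the fit: the drum is at (245,170) against a predicted (244,167), and the posts match. I'll correct by about 3 mm, descend and pinch lightly above the pin.

```bash
python3 -m handwheel '[[[-2,-7,30],[0,0,0],-1],[[0,0,40],[0,0,0],-1],[[0,0,40],[0,0,0],-1],[[0,0,25],[0,0,0],-1],[[0,0,15],[0,0,0],-1],[[0,0,0],[0,0,0],0.2],[[0,0,0],[0,0,0],0.2],[[0,0,0],[0,0,0],0.2],[[0,0,0],[0,0,0],0.2],[[0,0,0],[0,0,0],0.2]]' 20
python3 - <<'E'
from h import *
cv2.imwrite("pics/w2.png",vision.get_image("wrist"))
E
```

```text
clock: 4.4
position: [0.5026, -0.3292, 0.1817]
ee_rot: [0.0, 0.039, 0.999, -0.0]
contact_force: [0.0, -0.8, -0.4]
width: 0.0347
gripper_force: 0.0
```

View pics/w2.png

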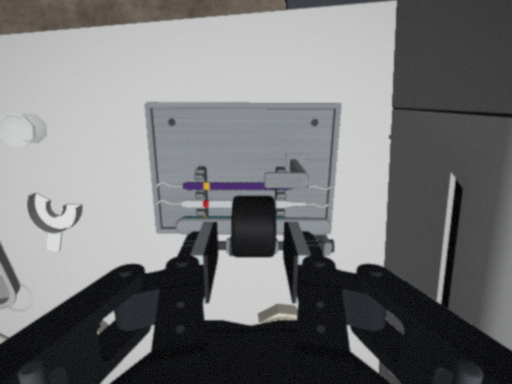

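The fingers straddle the drum (254,226) evenly, with the cross pin at row ~245 just beneath the fingertips. I'll go down a little further and pinch.

```bash
python3 -m handwheel '[[[0,0,4],[0,0,0],0.2],[[0,0,0],[0,0,0],0.8],[[0,0,0],[0,0,0],0.8],[[0,0,0],[0,0,0],0.8],[[0,0,3],[0,0,0],0.8],[[0,0,0],[0,0,0],0.8]]' 20
```

```text
clock: 5.2
position: [0.5019, -0.3294, 0.1764]
ee_rot: [-0.0, 0.039, 0.999, -0.001]
contact_force: [-3.7, 2.5, 9.0]
width: 0.023
gripper_force: 23.0
```

```bash
python3 -m handwheel '[[[8,0,5.5],[0,0,0],0.8],[[7,0,6],[0,0,0],0.8],[[7,0,6.5],[0,0,0],0.8],[[6,0,7],[0,0,0],0.8],[[6,0,7.5],[0,0,0],0.8],[[5,0,8],[0,0,0],0.8]]' 20
python3 - <<'E'
from h import *
cv2.imwrite("pics/w3.png",np.hstack([vision.get_image("wrist")[100:340,100:450],cv2.resize(vision.get_image("scene")[205:305,270:390],(288,240))]))
E
```

```text
clock: 5.95
position: [0.4618, -0.3266, 0.1359]
ee_rot: [-0.001, 0.038, 0.999, -0.001]
contact_force: [-7.6, 1.4, 12.2]
width: 0.0232
gripper_force: 29.7
```

View pics/w3.png

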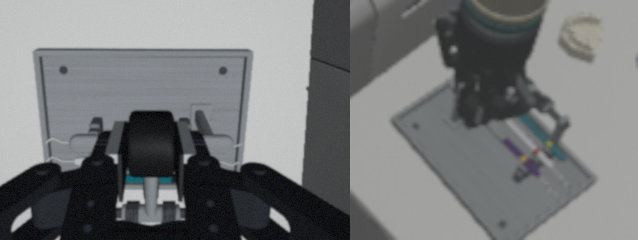

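```bash
python3 -m handwheel '[[[5,0,8.5],[0,0,0],0.8],[[4.5,0,8.5],[0,0,0],0.8],[[3.5,0,9],[0,0,0],0.8],[[2.5,0,9],[0,0,0],0.8],[[2,0,9],[0,0,0],0.8],[[1,0,9.5],[0,0,0],0.8],[[0.5,0,8],[0,0,0],0.8]]' 20
```

```text
clock: 6.92
position: [0.4387, -0.3239, 0.0724]
ee_rot: [-0.006, 0.038, 0.999, 0.001]
contact_force: [-15.2, -0.1, 10.4]
width: 0.0231
gripper_force: 36.7
```

```bash
python3 -m handwheel '[[[2,0,3],[0,0,0],0.8],[[1,0,3],[0,0,0],0.8],[[0,0,0],[0,0,0],0.8]]' 20
python3 - <<'E'
from h import *
cv2.imwrite("pics/w4.png",np.hstack([vision.get_image("wrist")[100:340,100:450],cv2.resize(vision.get_image("scene")[205:305,270:390],(288,240))]))
E
```

```text
clock: 7.3
position: [0.438, -0.324, 0.0667]
ee_rot: [-0.003, 0.038, 0.999, 0.0]
contact_force: [-9.0, 0.8, 7.9]
width: 0.023
gripper_force: 35.9
```

View pics/w4.png

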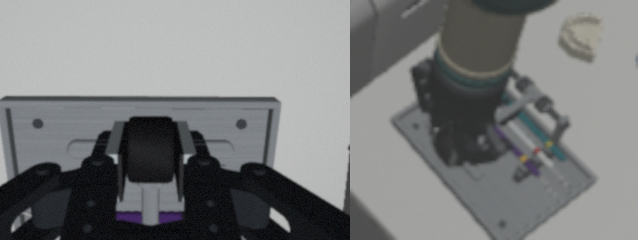

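The drum is still held and near level, with the rod beside the nose. I'll press a little lower, then slide.

```bash
python3 -m handwheel '[[[0,0,4],[0,0,0],0.8],[[0,0,0],[0,0,0],0.8],[[0,3,0],[0,0,0],0.8],[[0,4,0],[0,0,0],0.8],[[0,4,0],[0,0,0],0.8],[[0,4,0],[0,0,0],0.8],[[0,0,0],[0,0,0],0.8]]' 20
```

```text
clock: 8.28
position: [0.4391, -0.3089, 0.0628]
ee_rot: [-0.004, 0.038, 0.999, 0.0]
contact_force: [-9.5, -0.5, 7.6]
width: 0.0233
gripper_force: 35.6
```

```bash
python3 -m handwheel '[[[0,4,0],[0,0,0],0.8],[[0,4,0],[0,0,0],0.8],[[0,4,0],[0,0,0],0.8],[[0,4,0],[0,0,0],0.8],[[0,2,0],[0,0,0],0.8],[[0,0,0],[0,0,0],0.8]]' 20
```

```text
clock: 9.02
position: [0.4406, -0.2911, 0.0627]
ee_rot: [-0.003, 0.038, 0.999, 0.0]
contact_force: [-9.5, 0.5, 7.4]
width: 0.0234
gripper_force: 35.6
```

```bash
python3 -m handwheel '[[[0,2,0],[0,0,0],0.8],[[0,2,0],[0,0,0],0.8],[[0,0,0],[0,0,0],0.8]]' 20
python3 - <<'E'
from h import *
cv2.imwrite("pics/w5.png",vision.get_image("wrist"))
E
```

```text
clock: 9.4
position: [0.4408, -0.289, 0.063]
ee_rot: [-0.003, 0.038, 0.999, -0.001]
contact_force: [-12.0, -4.8, 7.5]
width: 0.0226
gripper_force: 35.1
```

View pics/w5.png

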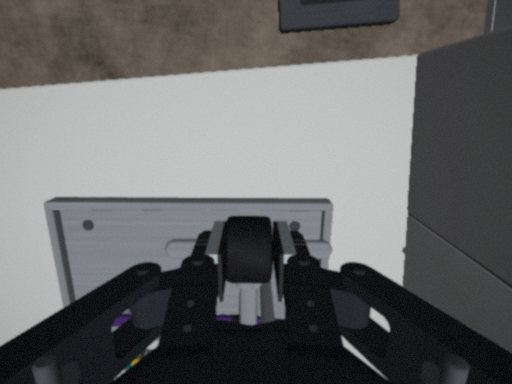

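The side force rises to 4.8 N after 35 mm of travel, so the bar is at its end stop. I'll open and retreat upward.

```bash
python3 -m handwheel '[[[0,-1,0],[0,0,0],0.3],[[0,0,0],[0,0,0],0.1],[[0,0,0],[0,0,0],-0.5],[[0,0,0],[0,0,0],-1],[[0,0,0],[0,0,0],-1],[[0,0,-10],[0,0,0],-1],[[0,0,-25],[0,0,0],-1],[[0,0,-40],[0,0,0],-1],[[0,0,-50],[0,0,0],-1],[[0,0,-50],[0,0,0],-1],[[0,0,-40],[0,0,0],-1],[[0,0,0],[0,0,0],-1]]'
python3 - <<'E'
from h import *
w=vision.get_image("wrist");t=vision.get_image("top");s=readout.get_state()
cv2.imwrite("pics/w6.png",np.hstack([w[60:300,120:400],cv2.resize(t[165:240,85:185],(320,240))]))
q=s["ee_rot"];M=R.from_quat(np.r_[q[1:],q[0]]).as_matrix()
v=[.5068,-.3389,-.0762];H=vision.camera_params("wrist");K=H["intrinsics"];E=np.array(H["hand_eye"])
for p in cw(v,[knob(.06,.042),knob(.06,.028),[-.01,.02,.069]]):
    c=np.linalg.inv(E)@np.r_[M.T@(p-s["position"]),1];u=K@c[:3];print((u[:2]/u[2]-[120,60]).round(0))
E
```

```text
clock: 10.95
position: [0.4459, -0.2896, 0.2815]
ee_rot: [0.003, 0.039, 0.999, -0.003]
contact_force: [0.9, 0.3, -0.8]
width: 0.0855
gripper_force: 0.0
[128. 101.]
[116. 101.]
[110. 144.]
```

View pics/w6.png

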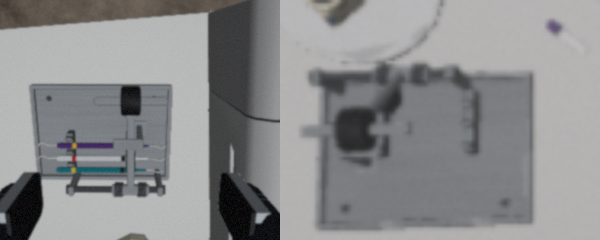

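The drum is at crop (131,101), matching the predicted home position (128,101), with the rod under the hook. The empty cassette's bar still stands open.

```bash
python3 -c "
from rig import manip;print(manip.sign_off())"
```

```text
the job is handed in; nothing more can be done
None
```

The loaded cassette's bar is down and fully home under its hook, the empty cassette's bar still stands open, and the job was handed in at about 11 s of the 32 s allowed; the final camera pictures confirm both bars, but sign-off gave no verdict.

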